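Put the pantry goods back in their fitted holders

ROBOT

A 6-joint arm with a two-finger parallel gripper is mounted at the origin on the work surface. World frame = base frame: x ahead of the robot, y to its left, z up, the work surface at z = 0. Lengths are in m, angles in rad, forces in N, time in s.
With the tool pointing down it reaches from about 0.25 to 0.725 m from the base axis. Payload 4 kg.
Tool frame: the origin (TCP) lies at the very end of the fingers, on their centre line; the grasp point (between the pads) lies 19 mm behind it; z points along the fingers, y is the direction in which the jaws open and shut (so a half turn about z gives the same grasp; the last joint's range is limited). The gripper opens to 85 mm and grips with 20 to 120 N. Pads are 22 mm wide; open, the fingers measure 114 mm over their backs; the gripper's body (76 mm by 85 mm) begins 54 mm behind the grasp point. The pads swing forward as they close: fully open they stand 13 mm farther back than shut.
Start: joints at [-1.246, 0.241, 0.005, 1.335, 0, 1.571], TCP at [0.16, -0.474, 0.231] pointing down, gripper open.
Joint ranges: [-2.72, 2.72], [-1.05, 1.87], [-1.09, 1.28], [-1.99, 2.15], [-1.42, 1.44], [-3.14, 3.14]. Speed limits (rad/s): [2.79, 2.79, 3.14, 3.14, 3.14, 3.14].

INTERFACE

Orientations are given as a unit quaternion [x, y, z, w].
In Python, from plant import manip, optics gives the robot as it stands. The module is installed in compiled form; this text tells all that it offers.
- The arm moves only by the tool apply_moves, never from a script. Its argument "commands" is a list of rows, each a list of 7 numbers: the turn, a rotation vector about the tool's x, y, z in rad, then the shift along the tool's x, y, z in mm, then the opening, from -1 (shut) to 1 (fully open). In form: [[wx, wy, wz, tx, ty, tz, claw], ...]. A call has 1 to 10 rows; each row is the pose to reach, as a shift and turn from the pose measured when the call began, along the tool's axes at that moment; what a row does not reach only later rows make up. A row lasts 1/8 s, in which the tool goes at most 62.5 mm and 10.7 degrees, less where a joint would pass 70% of its speed; a pose out of reach is approached as far as the arm can. A call with a gripper value outside its range is refused whole. The fingers move at their own pace and stop on an object; "squeeze" is the grip in N (left out, the last holds). Time passes only in rows, so rows that repeat a pose let the fingers close. It gives the time, the measured TCP pose, the force and the opening at its end, in the units of the state.
- manip.state(): the state, without advancing time (a new reading comes with each control period).
- optics.grab_frame(name): name is "scene" or "top" or "wrist"; returns (picture, depth): 384x512x3 uint8, blue, green, red; 384x512 float32, m along the optical axis (not along the pixel's ray), 0 where there is no reading.
- optics.get_calibration(name): a dict with "fx", "fy", "cx", "cy" (pixels), "R" (3x3) and "t" (3): a world point X has camera coordinates R X + t; the wrist camera has in their place "mount" (4x4, takes a point from camera to tool coordinates, whose origin is the TCP and whose axes are the flange's). Camera axes: x right, y down, z forward; pixel columns grow to the right and rows downward; lengths in m; the calibration is good to about 2 mm. The wrist camera is an equidistant fisheye: a pixel r from the principal point sees the ray r / f radians off the axis. A picture is of the moment at which its call begins: read the wrist's pose just before it. get_calibration takes no time and is no camera call.
- manip.close_job(): hands the job in, once; it reports no verdict.
The state is a dict: "t": time; "joint_pos": joint angles; "qd": joint speeds; "joint_efforts": joint torques, N m; "tool_pos": TCP position; "tcp_rot": TCP orientation; "wrist_force": force on the tool from outside, world axes, zero at the start; "torque": the same for the moment, N m; "width": finger opening in m.
Only numpy, scipy, OpenCV 4.12 (cv2) and the standard library are available. Lean on these libraries where they do the work, as an engineer would, in place of code of your own. Each camera call takes 0.05 s, during which the arm holds its last target. There are 200 camera calls.

TASK

On the pantry counter, put the can, the spice jar, the tea tin and the carton each into the shallow wooden holder that matches its outline, standing upright and flat on the holder's floor inside the rim. Set each one down rather than dropping it, tip nothing over, and leave the pepper mill and the small blue bowl standing where they are.

Things in the scene. Friction and masses are not known exactly. Their poses are not given: they have to be found in the camera images.
- can: The food can: a wide steel cylinder with a paper label, 66 mm in diameter, 75 mm high, 0.2 to 0.4 kg, standing on the table. Origin: centre of its underside; z up.
- jar: The spice jar: a slim amber glass cylinder with a black cap, 40 mm in diameter (cap 39), 95 mm high, 0.1 to 0.21 kg, standing. Origin: centre of its underside; z up.
- carton: The carton: an oblong brown cardboard box standing on end, 36 mm along its x, 76 mm along its y, 90 mm high, 0.11 to 0.23 kg, rigid. Origin: centre of its underside; z up.
- tin: The tea tin: a square bare-metal box with a lid, 50 mm by 50 mm along its x and y, 80 mm high, 0.12 to 0.24 kg. Origin: centre of its underside; z up.
- can_holder: The can's holder: the larger of two shallow round wooden inserts, 82 mm inside diameter, 90 mm outside. The floor inside is 4 mm above its underside, the rim is 14 mm high in all and 4 mm thick. Origin: centre of the underside, on the table; z up. It is fixed to the table.
- jar_holder: The spice jar's holder: the smaller of the two shallow round wooden inserts, 56 mm inside diameter, 64 mm outside. The floor inside is 4 mm above its underside, the rim is 14 mm high in all and 4 mm thick. Origin: centre of the underside, on the table; z up. It is fixed to the table.
- carton_holder: The carton's holder: a shallow oblong wooden insert, inside 52 mm along its x and 92 mm along its y (60 by 100 mm outside). The floor inside is 4 mm above its underside, the rim is 14 mm high in all and 4 mm thick. Origin: centre of the underside, on the table; z up. It is fixed to the table.
- tin_holder: The tea tin's holder: a shallow square wooden insert, inside 66 mm by 66 mm along its x and y (74 mm outside). The floor inside is 4 mm above its underside, the rim is 14 mm high in all and 4 mm thick. Origin: centre of the underside, on the table; z up. It is fixed to the table.
- mill: A dark wooden pepper mill with a waist, 52 mm in diameter, 105 mm high, standing loose among the things; not part of the job. Origin: centre of its underside; z up.
- ramekin: A small blue ceramic bowl, 72 mm in diameter, 42 mm high, standing loose among the things; not part of the job. Origin: centre of its underside; z up.
There are look-alikes about, which are no part of the job. What is shaped like the tin but red is not meant.

How it is judged:
At the end, for the whole second after the job is handed in: Each of the four stands upright (0.1 rad), released and at rest, on the floor of its own holder inside the rim (centres within 13 mm, underside under 8 mm above the holder's underside); pepper mill and blue bowl stand upright within 30 mm of where they began (horizontal distance between can and can_holder below 0.013 m and z of can in the frame of can_holder between 0 and 0.008 m and angle between each of can, jar, carton, tin's own z axis and vertical below 0.1 rad and linear speed of each of can, jar, carton, tin below 0.02 m/s and contact force between the fingers and can below 0.05 N and horizontal distance between jar and jar_holder below 0.013 m and z of jar in the frame of jar_holder between 0 and 0.008 m and contact force between the fingers and jar below 0.05 N and horizontal distance between carton and carton_holder below 0.013 m and z of carton in the frame of carton_holder between 0 and 0.008 m and contact force between the fingers and carton below 0.05 N and horizontal distance between tin and tin_holder below 0.013 m and z of tin in the frame of tin_holder between 0 and 0.008 m and contact force between the fingers and tin below 0.05 N and distance of each of mill, ramekin from where it was at the start of the episode below 0.03 m and angle between each of mill, ramekin's own z axis and vertical below 0.15 rad); the robot touches nothing.
It fails at once if one of the four things is tipped or knocked over (angle between any of can, jar, carton, tin's own z axis and vertical above 0.6 rad).
It fails at once if one of the four things is dropped from more than about 2 cm, or thrown ((linear speed of can above 0.65 m/s and contact force between anything else and can below 0.01 N) or (linear speed of jar above 0.65 m/s and contact force between anything else and jar below 0.01 N) or (linear speed of carton above 0.65 m/s and contact force between anything else and carton below 0.01 N) or (linear speed of tin above 0.65 m/s and contact force between anything else and tin below 0.01 N)).
It fails at once if the pepper mill or the blue bowl is pushed away or knocked over (distance of any of mill, ramekin from where it was at the start of the episode above 0.03 m or angle between any of mill, ramekin's own z axis and vertical above 0.5 rad).
It also fails if it takes over 112 s, if anything falls off the work surface, if the arm or the gripper's body presses on something with over 40 N, if the wrist force passes 120 N, or if a joint passes its speed limit or range.

## Working session

There is one attempt and no reset: what is moved stays moved. The work goes in short steps, Python scripts to look and compute and a tool call to move; the robot and the scene stay as the last step left them, time stands still between calls to the robot, and variables do not carry over. Pictures are saved under pics/ and viewed, about 12 in all and at most 16, crops included, and the job is handed in when it is done.

Besides the shell and the picture viewer there is one more tool, called after "Request:" as name(argument=value, ...) on one line, values as JSON. apply_moves: Moves the arm, as the interface text tells. Its arguments: {"type":"object","properties":{"commands":{"type":"array","items":{"type":"array","items":{"type":"number"}}},"squeeze":{"type":"number"}},"required":["commands"]}

```bash
mkdir -p pics; ls; python3 - <<'E'
from plant import manip, optics
import cv2,numpy as np
s=manip.state();print(s)
for n in("top","scene"):
    p,d=optics.grab_frame(n);cv2.imwrite(f"pics/{n}0.png",p);np.savez(f"{n}0.npz",p=p,d=d)
    c=optics.get_calibration(n);print(n,c)
print(optics.get_calibration("wrist"))
E
```

```text
pics
{'t': 0.0, 'joint_pos': array([-1.24600377e+00,  2.41425079e-01,  3.75120773e-03,  1.33521007e+00,
       -1.18672108e-06,  1.57082161e+00]), 'qd': array([ 5.48342097e-04, -1.39381423e-03,  5.51544711e-04, -4.37356125e-05,
       -1.03368884e-03, -1.51690465e-03]), 'joint_efforts': array([-9.37848636e-04, -3.72319436e+01,  2.52407527e+01,  1.68073748e-02,
       -1.21535618e-04,  2.76103620e-06]), 'tool_pos': array([ 0.15935681, -0.47326774,  0.23041722]), 'tcp_rot': array([ 9.86844184e-01,  1.61670858e-01, -1.69364910e-04, -1.02997554e-03]), 'wrist_force': array([-0.28393309,  1.47477578,  0.60976266]), 'torque': array([-0.00282104, -0.00881086,  0.04692962]), 'width': 0.08558595003912825}
top {'fx': 379.4005580928278, 'fy': 379.4005580928278, 'cx': 250.59526902411383, 'cy': 188.37979440978995, 'R': array([[ 0.01024289, -0.99989616, -0.01013679],
       [-0.99838716, -0.00966028, -0.05594418],
       [ 0.05584044,  0.01069347, -0.99838244]]), 't': array([-0.00198479,  0.48193162,  1.0049177 ])}
scene {'fx': 466.6905678724426, 'fy': 466.6905678724426, 'cx': 259.5148879293332, 'cy': 187.0102519386827, 'R': array([[-0.74510077,  0.66693578, -0.00463753],
       [ 0.55036322,  0.61090856, -0.56911428],
       [-0.37672957, -0.42659981, -0.82224536]]), 't': array([ 0.37022152, -0.23426397,  1.42697519])}
{'fx': 297.3186396354542, 'fy': 297.3186396354542, 'cx': 254.49006807985418, 'cy': 193.5231929412822, 'mount': array([[-4.67219406e-04, -9.57245937e-01, -2.89274951e-01,
         7.48037021e-02],
       [ 9.99999851e-01, -5.28988385e-04,  1.35347519e-04,
        -4.32343941e-04],
       [-2.82583952e-04, -2.89274844e-01,  9.57246042e-01,
        -1.42426753e-01],
       [ 0.00000000e+00,  0.00000000e+00,  0.00000000e+00,
         1.00000000e+00]])}
```

View pics/top0.png

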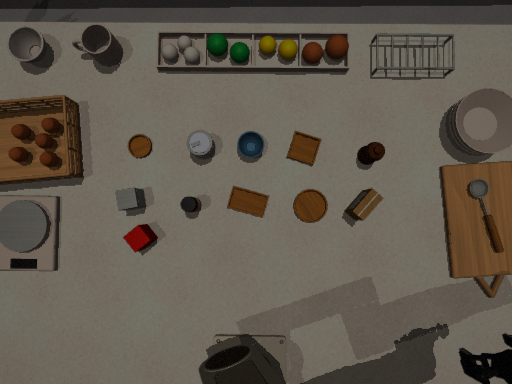

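View pics/scene0.png

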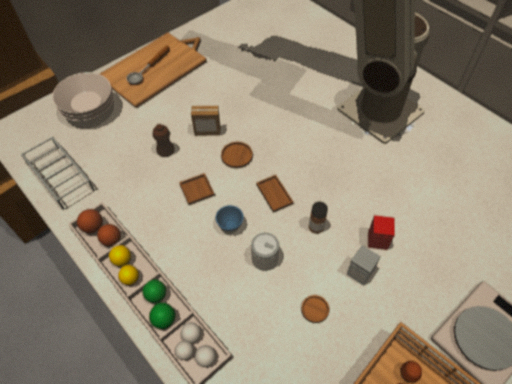

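The top view shows:
- jar holder (140,146), can (200,143), bowl (250,145), tin holder (304,148), mill (372,152)
- tin (130,198), jar (190,204), carton holder (248,201), can holder (310,206), carton (364,204)
- red decoy (140,237)

The scene view agrees with this. Next I measure each one from the depth.

```bash
cat > h.py <<'E'
import numpy as np,cv2
from plant import manip,optics
def cloud(n,d):
    c=optics.get_calibration(n);v,u=np.mgrid[:384,:512]
    P=np.stack([(u-c['cx'])/c['fx']*d,(v-c['cy'])/c['fy']*d,d],-1)
    X=(P-c['t'])@c['R']; X[d<=0]=np.nan; return X
def pix(n,X):
    c=optics.get_calibration(n);q=c['R']@np.array(X)+c['t'];return c['fx']*q[0]/q[2]+c['cx'],c['fy']*q[1]/q[2]+c['cy']
E
python3 - <<'E'
from h import *
t=np.load("top0.npz");s=np.load("scene0.npz")
X=cloud("top",t['d']);S=cloud("scene",s['d'])
print("table z",np.nanmedian(X[260:280,200:300,2]), np.nanmedian(X[165:185,200:300,2]),np.nanmedian(S[220:240,140:200,2]))
O=dict(can=(200,143,.075),jar=(190,204,.095),carton=(364,204,.09),tin=(130,198,.08),mill=(372,152,.105),ram=(250,145,.042),red=(140,237,.08),can_h=(310,206,.014),jar_h=(140,146,.014),carton_h=(248,201,.014),tin_h=(304,148,.014))
def rep(k,n,X,ctr,h):
    m=(np.abs(X[...,0]-ctr[0])<.075)&(np.abs(X[...,1]-ctr[1])<.075)
    hold=k.endswith('_h')
    m&=(X[...,2]>(.008 if hold else h-.012))&(X[...,2]<h+.015)
    cc,l,st,ce=cv2.connectedComponentsWithStats(m.astype(np.uint8))
    if cc<2:print(k,n,'none');return
    i=1+np.argmax(st[1:,4]);q=X[l==i]
    r=cv2.minAreaRect((q[:,:2]*1000).astype(np.float32));
    z=np.percentile(q[:,2],[5,50,95])*1000
    print(k,n,'n',len(q),'rect c',np.round(r[0],1),'size',np.round(r[1],1),'ang',round(r[2],1),'z',z.round(1))
    return r[0]
for k,(u,v,h) in O.items():
    c=optics.get_calibration("top");ray=np.array([(u-c['cx'])/c['fx'],(v-c['cy'])/c['fy'],1])@c['R']
    o=-c['R'].T@c['t'];ctr=o+ray*(h-o[2])/ray[2]
    for n,Y in(("top",X),("scene",S)):rep(k,n,Y,ctr,h)
E
```

```text
table z 0.0005605477246460188 0.00039493644983207955 -0.001463323690702956
can top n 539 rect c [593.7 134. ] size [65.3 63.5] ang 46.2 z [71.5 75.8 78.8]
can scene n 609 rect c [599.3 132.4] size [65.2 63. ] ang 48.1 z [68.6 74.  77. ]
jar top n 198 rect c [437.3 155.3] size [34.5 36.5] ang 0.5 z [92.3 95.6 98.4]
jar scene n 206 rect c [442.4 155. ] size [36.4 38.2] ang 58.4 z [85.7 93.  96. ]
carton top n 482 rect c [ 441.4 -286.7] size [36.5 76.2] ang 49.0 z [85.8 90.  92.7]
carton scene n 315 rect c [ 446.8 -288.4] size [41.9 76.2] ang 48.4 z [80.2 87.7 91.1]
tin top n 416 rect c [449.6 314.7] size [49.9 49.9] ang 10.7 z [75.6 80.5 83.2]
tin scene n 486 rect c [453.9 313.1] size [51.9 49.5] ang 11.4 z [72.6 78.4 81.6]
mill top n 68 rect c [ 576.4 -309.9] size [19.2 27.1] ang 56.9 z [ 94.1 103.5 106.8]
mill scene n 53 rect c [ 581.8 -311.8] size [22.6 23. ] ang 1.7 z [ 93.2 100.8 105.7]
ram top n 204 rect c [597.    5.3] size [69.8 68.6] ang 1.2 z [31.8 40.5 44. ]
ram scene n 212 rect c [601.2   2.9] size [69.9 70.1] ang 15.8 z [31.9 38.2 42.8]
red top n 426 rect c [350.7 286. ] size [49.7 51.1] ang 40.1 z [76.8 80.6 83.4]
red scene n 437 rect c [355.7 284.8] size [52.1 50.8] ang 40.3 z [71.8 78.2 81.4]
can_h top n 176 rect c [ 437.8 -156.6] size [88.3 86.6] ang 0.6 z [ 9.5 13.7 16.7]
can_h scene n 152 rect c [ 444.  -157.6] size [87.9 88.8] ang 37.1 z [ 8.4 11.6 15.4]
jar_h top n 129 rect c [596.1 306.3] size [63.3 60.7] ang 0.7 z [ 8.8 13.9 17.1]
jar_h scene n 162 rect c [600.7 305.1] size [63.3 62.2] ang 58.9 z [ 8.8 12.1 15.3]
carton_h top n 179 rect c [447.9  11.1] size [99.8 60. ] ang 74.8 z [10.2 14.2 16.9]
carton_h scene n 208 rect c [451.9   9.2] size [104.6  61.8] ang 74.1 z [ 8.4 11.2 15. ]
tin_h top n 184 rect c [ 593.9 -139.1] size [74.1 75.5] ang 72.7 z [ 9.3 13.6 16.9]
tin_h scene n 186 rect c [ 598.7 -141.2] size [79.  74.4] ang 73.8 z [ 8.5 11.9 15.3]
```

```bash
cat >> h.py <<'E'
from scipy.spatial.transform import Rotation as R
def tgt(psi):  # tool down, tool x at yaw psi deg
    return R.from_euler('z',psi,degrees=True)*R.from_euler('x',180,degrees=True)
def plan(*wps):  # (x,y,z mm,psi deg)
    s=manip.state();q=R.from_quat(s['tcp_rot']);x=q.as_matrix()[:,0]
    print('t',round(s['t'],2),'tcp',(s['tool_pos']*1000).round(1),'psi',round(np.degrees(np.arctan2(x[1],x[0])),1),'w',round(s['width']*1000,1),'j',s['joint_pos'].round(2),'F',s['wrist_force'].round(1))
    for w in wps:
        w=np.array(w,float)
        print((q.inv()*tgt(w[3])).as_rotvec().round(3).tolist(),q.inv().apply(w[:3]-s['tool_pos']*1000).round(1).tolist())
def wcloud():
    s=manip.state();p,d=optics.grab_frame("wrist");c=optics.get_calibration("wrist")
    v,u=np.mgrid[:384,:512];a=(u-c['cx'])/c['fx'];b=(v-c['cy'])/c['fy'];r=np.hypot(a,b)+1e-9
    k=np.tan(r)/r; P=np.stack([a*k*d,b*k*d,d],-1)
    M=c['mount'];T=P@M[:3,:3].T+M[:3,3];X=T@R.from_quat(s['tcp_rot']).as_matrix().T+s['tool_pos']
    X[(d<=0)|(r>1.3)]=np.nan;return p,X
def meas(X,ctr,lo,hi,rad=.075):
    m=(np.hypot(X[...,0]-ctr[0]/1e3,X[...,1]-ctr[1]/1e3)<rad)&(X[...,2]>lo/1e3)&(X[...,2]<hi/1e3)
    cc,l,st,_=cv2.connectedComponentsWithStats(m.astype(np.uint8))
    if cc<2:print('none');return
    q=X[l==1+np.argmax(st[1:,4])];r=cv2.minAreaRect((q[:,:2]*1000).astype(np.float32))
    print('n',len(q),'c',np.round(r[0],1),'size',np.round(r[1],1),'ang',round(r[2],1),'z',(np.percentile(q[:,2],[5,50,95])*1000).round(1))
E
python3 -c "
from h import *
plan((444,-287.5,200,-41.3))"
```

```text
t 0.1 tcp [ 159.4 -473.3  230.5] psi 18.6 w 85.5 j [-1.25  0.24  0.    1.34 -0.    1.57] F [ 0.5 -0.6  0. ]
[-0.002, 0.001, 1.046] [329.0, -85.2, 30.7]
```

Request:
apply_moves(commands=[[0,0,1.046,329,-85,31,1],[0,0,1.046,329,-85,31,1],[0,0,1.046,329,-85,31,1],[0,0,1.046,329,-85,31,1],[0,0,1.046,329,-85,31,1],[0,0,1.046,329,-85,31,1],[0,0,1.046,329,-85,31,1],[0,0,1.046,329,-85,31,1],[0,0,1.046,329,-85,31,1]], squeeze=40)

```text
t: 1.23
tool_pos: [0.4195, -0.3183, 0.1997]
tcp_rot: [0.945, -0.327, 0.004, -0.015]
wrist_force: [0.6, 0.7, -0.6]
width: 0.0855
```

```bash
python3 -c "
from h import *
plan((444,-287.5,35,-41.3))
p,X=wcloud();cv2.imwrite('pics/w1.png',p)
print(np.nanmedian(X[...,2]))
meas(X,(444,-287),78,105);meas(X,(441,-157),8,25)"
```

```text
t 1.23 tcp [ 419.5 -318.3  199.7] psi -38.2 w 85.5 j [-0.67  0.31  0.02  1.28  0.03  3.14] F [ 0.6  0.7 -0.6]
[-0.031, 0.004, 0.054] [0.8, -34.1, 165.9]
0.00036384965368861655
n 3344 c [ 444.9 -288.7] size [36.  76.9] ang 48.7 z [88.2 89.8 90.8]
n 646 c [ 444.9 -162.2] size [89.5 80.1] ang 47.1 z [ 8.8 13.2 14.6]
```

View pics/w1.png

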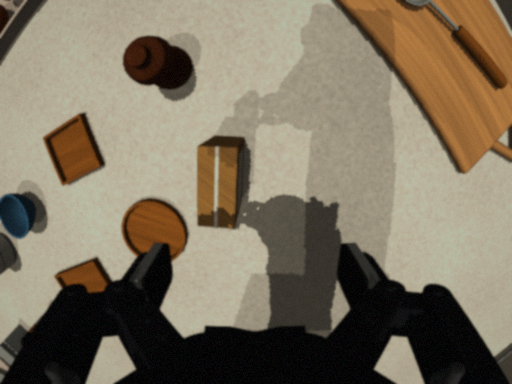

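The sixth joint hit its limit, so I'll use the half-turned yaw (138.7°). The picture shows the carton at about (221,182), clear of its neighbours. The wrist measurement of it, (444.9, -288.7) mm, matches the average of the two cameras.

Request:
apply_moves(commands=[[-0.03,0,-1.7,1,-35,20,1],[-0.03,0,-1.7,1,-35,20,1],[-0.03,0,-1.7,1,-35,20,1],[-0.03,0,-1.7,1,-35,20,1],[-0.03,0,-1.7,1,-35,20,1],[-0.03,0,-1.7,1,-35,20,1],[-0.03,0,-1.7,1,-35,20,1],[-0.03,0,-1.7,1,-35,20,1],[-0.03,0,-1.7,1,-35,20,1],[-0.03,0,-1.7,1,-35,20,1]])

```text
t: 2.52
tool_pos: [0.4418, -0.2913, 0.1813]
tcp_rot: [0.87, 0.493, 0.01, 0.006]
wrist_force: [-0.3, 0.2, 0.1]
width: 0.0855
```

```bash
python3 -c "
from h import *
plan((444.5,-288,150,138.7))"
```

```text
t 2.52 tcp [ 441.8 -291.3  181.3] psi 59.1 w 85.5 j [-0.59  0.31 -0.03  1.21  0.01  1.52] F [-0.3  0.2  0.1]
[0.024, 0.004, -1.39] [3.8, 0.0, 31.4]
```

Request:
apply_moves(commands=[[0.024,0.004,-1.39,4,0,31,1],[0.024,0.004,-1.39,4,0,31,1],[0.024,0.004,-1.39,4,0,31,1],[0.024,0.004,-1.39,4,0,31,1],[0.024,0.004,-1.39,4,0,31,1],[0.024,0.004,-1.39,4,0,31,1],[0.024,0.004,-1.39,4,0,31,1],[0.024,0.004,-1.39,4,0,31,1],[0.024,0.004,-1.39,4,0,31,1],[0.024,0.004,-1.39,4,0,31,1]])

```text
t: 3.78
tool_pos: [0.4444, -0.288, 0.1505]
tcp_rot: [0.354, 0.935, 0.0, 0.0]
wrist_force: [-0.8, -0.4, -0.4]
width: 0.0853
```

```bash
python3 -c "
from h import *
plan((444.5,-288,35,138.7))"
```

```text
t 3.77 tcp [ 444.4 -288.   150.5] psi 138.5 w 85.3 j [-0.58  0.35 -0.07  1.16  0.    0.15] F [-0.8 -0.4 -0.4]
[0.0, 0.0, -0.003] [-0.0, 0.0, 115.5]
```

Request:
apply_moves(commands=[[0,0,0,0,0,50,1],[0,0,0,0,0,90,1],[0,0,0,0,0,115,1],[0,0,0,0,0,115,1],[0,0,0,0,0,115,0.3],[0,0,0,0,0,115,-1],[0,0,0,0,0,115,-1],[0,0,0,0,0,115,-1],[0,0,0,0,0,115,-1],[0,0,0,0,0,115,-1]], squeeze=40)

```text
t: 5.03
tool_pos: [0.4454, -0.2887, 0.0369]
tcp_rot: [0.354, 0.935, -0.0, 0.002]
wrist_force: [-0.8, 0.3, 6.7]
width: 0.0357
```

```bash
python3 -c "
from h import *
plan((444.5,-288,160,138.7),(450,10,160,74.5),(450,10,39,74.5))"
```

```text
t 5.03 tcp [ 445.4 -288.7   36.9] psi 138.5 w 35.7 j [-0.58  0.46 -0.22  0.89  0.    0.15] F [-0.8  0.3  6.7]
[0.001, 0.003, -0.003] [0.8, 0.0, -123.1]
[0.002, 0.002, 1.117] [194.0, 227.0, -123.6]
[0.002, 0.002, 1.117] [194.4, 226.9, -2.6]
```

Request:
apply_moves(commands=[[0,0,0,1,0,-30,-1],[0,0,0,1,0,-80,-1],[0,0,0,1,0,-123,-1],[0,0,1.117,194,227,-123,-1],[0,0,1.117,194,227,-123,-1],[0,0,1.117,194,227,-123,-1],[0,0,1.117,194,227,-123,-1],[0,0,1.117,194,227,-123,-1],[0,0,1.117,194,227,-123,-1],[0,0,1.117,194,227,-123,-1]])

```text
t: 6.28
tool_pos: [0.4493, 0.012, 0.1591]
tcp_rot: [0.796, 0.605, 0.0, 0.001]
wrist_force: [0.6, 0.0, -1.5]
width: 0.0359
```

```bash
python3 -c "
from h import *
plan((450,10,60,74.5),(450,10,41,74.5))
p,X=wcloud();cv2.imwrite('pics/w2.png',p)
meas(X,(450,10),8,25,.08);meas(X,(596.5,-140),8,25,.08)"
```

```text
t 6.28 tcp [449.3  12.  159.1] psi 74.5 w 35.9 j [ 0.03  0.19 -0.26  1.12 -0.    1.87] F [ 0.6  0.  -1.5]
[0.002, 0.001, 0.0] [-1.7, 1.0, 99.1]
[0.002, 0.001, 0.0] [-1.7, 1.0, 118.1]
n 555 c [459.9  40.4] size [36.5 60.7] ang 74.7 z [ 9.1 13.7 14.9]
n 743 c [ 597.  -140.2] size [75.4 76.2] ang 72.0 z [ 9.  13.4 14.9]
```

View pics/w2.png

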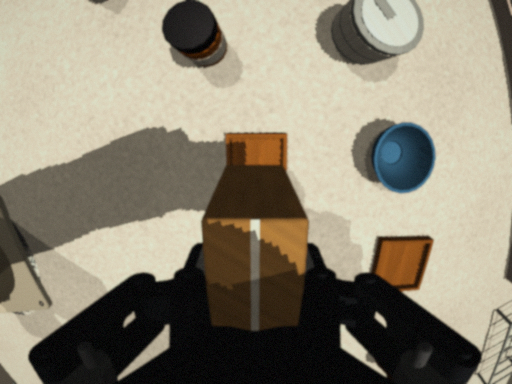

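The carton is held straight. The visible end of its holder (256,150) puts the holder's centre at about (451, 10), as planned.

Request:
apply_moves(commands=[[0,0,0,-1,1,50,-1],[0,0,0,-1,1,95,-1],[0,0,0,-1,1,106,-1],[0,0,0,-1,1,112,-1],[0,0,0,-1,1,117,-1],[0,0,0,-1,1,118,-1],[0,0,0,-1,1,118,-1]])

```text
t: 7.2
tool_pos: [0.4509, 0.0099, 0.0418]
tcp_rot: [0.797, 0.604, 0.001, 0.001]
wrist_force: [0.3, -0.2, -1.8]
width: 0.0357
```

```bash
python3 -c "
from h import *
plan((450,10,160,74.5))"
```

```text
t 7.2 tcp [450.9   9.9  41.8] psi 74.4 w 35.7 j [ 0.02  0.33 -0.42  0.82 -0.    1.87] F [ 0.3 -0.2 -1.8]
[0.003, 0.0, -0.002] [-0.2, -0.5, -118.2]
```

Request:
apply_moves(commands=[[0,0,0,0,0,1,-1],[0,0,0,0,0,1.5,-1],[0,0,0,0,0,1.5,-0.1],[0,0,0,0,0,1.5,0.2],[0,0,0,0,0,1.5,1],[0,0,0,0,0,1.5,1],[0,0,0,0,0,1.5,1],[0,0,0,0,0,-30,1],[0,0,0,0,0,-80,1],[0,0,0,0,0,-118,1]])

```text
t: 8.45
tool_pos: [0.4509, 0.01, 0.1616]
tcp_rot: [0.797, 0.604, 0.001, 0.002]
wrist_force: [0.3, 0.5, -0.4]
width: 0.0858
```

```bash
python3 -c "
from h import *
p,d=optics.grab_frame('scene');S=cloud('scene',d);meas(S,(452,9),78,105,.06);cv2.imwrite('pics/s1.png',p)
plan((596.5,133,160,74.5))"
```

```text
n 426 c [453.5  11.2] size [79.5 38. ] ang 75.0 z [81.2 92.  95.4]
t 8.5 tcp [453.8  10.1 166.4] psi 74.4 w 85.1 j [ 0.02  0.18 -0.24  1.13 -0.    1.87] F [1.3 0.4 3.2]
[0.012, -0.002, -0.003] [156.8, 104.2, 8.1]
```

Request:
apply_moves(commands=[[0.01,0,0,157,104,8,1],[0.01,0,0,157,104,8,1],[0.01,0,0,157,104,8,1],[0.01,0,0,157,104,8,1],[0.01,0,0,157,104,8,1],[0.01,0,0,157,104,8,1],[0.01,0,0,157,104,8,1]])

```text
t: 9.38
tool_pos: [0.5957, 0.1323, 0.1609]
tcp_rot: [0.797, 0.604, 0.002, 0.0]
wrist_force: [0.2, 0.2, -0.8]
width: 0.085
```

```bash
python3 -c "
from h import *
p,X=wcloud();meas(X,(596.5,133),66,90,.06);cv2.imwrite('pics/w3.png',p)
plan((597,133,32,74.5))"
```

```text
n 4996 c [598.  133.3] size [65.4 65. ] ang 71.6 z [73.7 75.2 76.5]
t 9.43 tcp [595.9 132.4 160.9] psi 74.3 w 85.5 j [0.22 0.49 0.19 1.26 0.   2.06] F [ 0.1 -0.1 -0.2]
[0.003, -0.003, -0.004] [0.5, 0.5, 128.9]
```

View pics/w3.png

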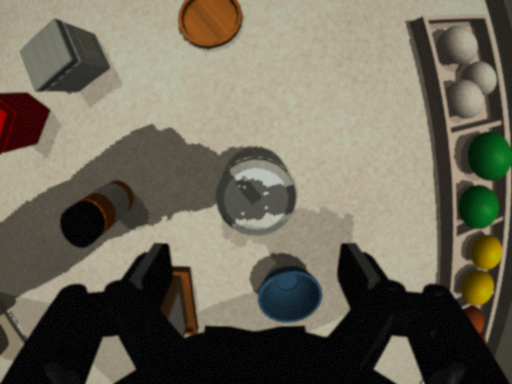

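The can sits at about (256,192) in this view and measures (598, 133) mm. The bowl is at (290,293), on the tool's -x side and clear of both fingers.

Request:
apply_moves(commands=[[0,0,0,0.5,1.5,50,1],[0,0,0,0.5,1.5,100,1],[0,0,0,0.5,1.5,128,1],[0,0,0,0.5,1.5,128,1],[0,0,0,0.5,1.5,128,1],[0,0,0,0.5,1.5,128,0.5],[0,0,0,0.5,1.5,128,-1],[0,0,0,0.5,1.5,128,-1],[0,0,0,0.5,1.5,128,-1],[0,0,0,0.5,1.5,128,-1]], squeeze=50)

```text
t: 10.68
tool_pos: [0.5993, 0.1332, 0.0356]
tcp_rot: [0.797, 0.604, 0.004, 0.001]
wrist_force: [-0.6, -0.7, 6.1]
width: 0.0644
```

```bash
python3 -c "
from h import *
plan((597,133,160,74.5),(442,-158,160,74.5))"
```

```text
t 10.68 tcp [599.3 133.2  35.6] psi 74.3 w 64.4 j [0.22 0.6  0.02 0.98 0.   2.06] F [-0.6 -0.7  6.1]
[0.006, -0.005, -0.003] [-0.2, -1.4, -124.4]
[0.006, -0.005, -0.003] [-322.3, -71.8, -126.5]
```

Request:
apply_moves(commands=[[0,0,0,0,-1,-30,-1],[0,0,0,0,-1,-80,-1],[0,0,0,0,-1,-125,-1],[0,0,0,-322,-72,-126,-1],[0,0,0,-322,-72,-126,-1],[0,0,0,-322,-72,-126,-1],[0,0,0,-322,-72,-126,-1],[0,0,0,-322,-72,-126,-1],[0,0,0,-322,-72,-126,-1],[0,0,0,-322,-72,-126,-1]])

```text
t: 11.92
tool_pos: [0.4415, -0.1585, 0.1598]
tcp_rot: [0.798, 0.603, 0.004, 0.001]
wrist_force: [0.1, -0.4, -3.8]
width: 0.0645
```

```bash
python3 -c "
from h import *
p,X=wcloud();cv2.imwrite('pics/w4.png',p)
plan((442,-158,60,74.5),(442,-158,40,74.5))"
```

```text
t 11.97 tcp [ 442.2 -157.6  159.8] psi 74.3 w 64.9 j [-0.35  0.22 -0.21  1.13  0.01  1.5 ] F [-0.1  0.4 -2.4]
[0.007, -0.006, -0.004] [-1.0, -0.8, 99.8]
[0.007, -0.006, -0.004] [-1.1, -0.9, 119.8]
```

View pics/w4.png

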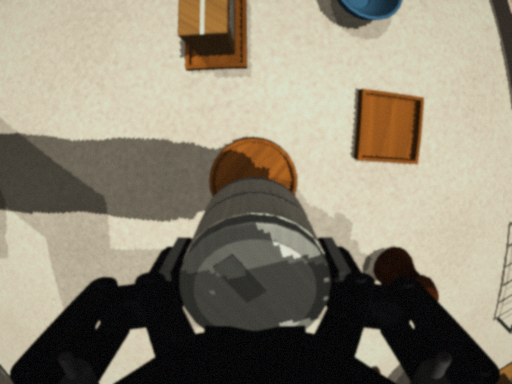

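The can is held upright over its holder at (253,170), and the mill at (405,275) is well clear.

Request:
apply_moves(commands=[[0.006,-0.005,0,-1,-1,50,-1],[0.006,-0.005,0,-1,-1,95,-1],[0.006,-0.005,0,-1,-1,108,-1],[0.006,-0.005,0,-1,-1,114,-1],[0.006,-0.005,0,-1,-1,118,-1],[0.006,-0.005,0,-1,-1,120,-1],[0.006,-0.005,0,-1,-1,121,-1],[0.006,-0.005,0,-1,-1,121,-1]])

```text
t: 12.98
tool_pos: [0.4426, -0.1582, 0.0396]
tcp_rot: [0.797, 0.603, 0.001, 0.001]
wrist_force: [0.0, -0.4, 0.5]
width: 0.0644
```

Force went from -3 to about 0, so the can is resting on the floor. Opening slowly, then lifting.

Request:
apply_moves(commands=[[0,0,0,0,0,0,-1],[0,0,0,0,0,0,0.6],[0,0,0,0,0,0,0.7],[0,0,0,0,0,0,1],[0,0,0,0,0,0,1],[0,0,0,0,0,0,1],[0,0,0,0,0,-20,1],[0,0,0,0,0,-70,1],[0,0,0,0,0,-130,1]])

```text
t: 14.1
tool_pos: [0.4412, -0.1578, 0.1699]
tcp_rot: [0.797, 0.603, 0.0, -0.0]
wrist_force: [0.7, -0.4, -0.0]
width: 0.0849
```

```bash
python3 -c "
from h import *
p,d=optics.grab_frame('scene');S=cloud('scene',d);meas(S,(444,-157),66,100,.06)
plan((440,155,170,74.5),(452,314,165,101))"
```

```text
n 411 c [ 445.5 -158.2] size [65.2 64.2] ang 24.5 z [69.3 77.2 80.7]
t 14.15 tcp [ 445.9 -159.5  178.9] psi 74.2 w 85.5 j [-0.34  0.21 -0.18  1.17  0.    1.5 ] F [ 1.6 -0.1  5. ]
[0.015, 0.0, -0.005] [301.1, -91.3, 7.5]
[0.015, 0.004, -0.467] [457.4, -123.0, 11.9]
```

The can is in: (445.5, -158.2) against its holder at (444, -157.6) in the same camera. Next is the tin, gripped at yaw 191° so the fingers stay clear of the red decoy.

Request:
apply_moves(commands=[[0.015,0.004,-1.0,457,-123,12,1],[0.015,0.004,-1.0,457,-123,12,1],[0.015,0.004,-1.0,457,-123,12,1],[0.015,0.004,-1.0,457,-123,12,1],[0.015,0.004,-1.0,457,-123,12,1],[0.015,0.004,-1.0,457,-123,12,1],[0.015,0.004,-1.0,457,-123,12,1],[0.015,0.004,-1.0,457,-123,12,1],[0.015,0.004,-1.0,457,-123,12,1],[0.015,0.004,-1.0,457,-123,12,1]])

```text
t: 15.4
tool_pos: [0.4515, 0.313, 0.1645]
tcp_rot: [0.41, 0.912, -0.002, 0.0]
wrist_force: [-0.5, -0.7, -0.6]
width: 0.0854
```

```bash
python3 -c "
from h import *
plan((452,314,150,191))"
```

```text
t 15.4 tcp [451.5 313.  164.5] psi 131.5 w 85.4 j [ 0.61  0.38  0.02  1.22 -0.    1.45] F [-0.5 -0.7 -0.6]
[-0.005, 0.0, -1.038] [0.4, 1.1, 14.5]
```

Request:
apply_moves(commands=[[-0.005,0,-1.038,0,1,15,1],[-0.005,0,-1.038,0,1,15,1],[-0.005,0,-1.038,0,1,15,1],[-0.005,0,-1.038,0,1,15,1],[-0.005,0,-1.038,0,1,15,1],[-0.005,0,-1.038,0,1,15,1],[-0.005,0,-1.038,0,1,15,1],[-0.005,0,-1.038,0,1,15,1]])

```text
t: 16.4
tool_pos: [0.4524, 0.3127, 0.1496]
tcp_rot: [-0.095, 0.996, -0.0, 0.0]
wrist_force: [0.3, 0.3, -0.2]
width: 0.0853
```

```bash
python3 -c "
from h import *
p,X=wcloud();cv2.imwrite('pics/w5.png',p);meas(X,(452,314),70,95,.045)
plan((452,314,34,191))"
```

```text
n 4193 c [452.6 313.6] size [49.6 50.6] ang 11.0 z [78.3 79.8 80.9]
t 16.45 tcp [452.4 313.  149.6] psi -169.1 w 85.6 j [ 0.61  0.39 -0.01  1.18 -0.    0.42] F [ 0.6  0.4 -0.2]
[-0.0, 0.0, -0.002] [0.2, 1.1, 115.6]
```

View pics/w5.png

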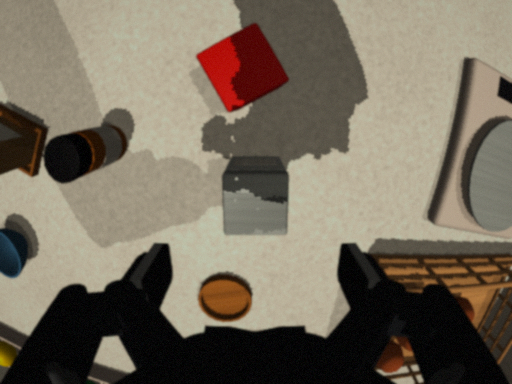

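The tin at (256,195) is square to the jaws. The red decoy at (243,68) and the basket on the right are both clear.

Request:
apply_moves(commands=[[0,0,0,0,0.5,50,1],[0,0,0,0,0.5,95,1],[0,0,0,0,0.5,115,1],[0,0,0,0,0.5,115,1],[0,0,0,0,0.5,115,1],[0,0,0,0,0.5,115,0.3],[0,0,0,0,0.5,115,-1],[0,0,0,0,0.5,115,-1],[0,0,0,0,0.5,115,-1],[0,0,0,0,0.5,115,-1]], squeeze=40)

```text
t: 17.7
tool_pos: [0.4532, 0.3139, 0.0358]
tcp_rot: [-0.095, 0.995, 0.0, 0.001]
wrist_force: [-0.7, -1.6, 5.2]
width: 0.0493
```

```bash
python3 -c "
from h import *
plan((452,313.5,170,191),(597,-140,170,163))"
```

```text
t 17.7 tcp [453.2 313.9  35.8] psi -169.1 w 49.3 j [ 0.61  0.5  -0.16  0.91 -0.    0.42] F [-0.7 -1.6  5.2]
[0.001, 0.002, -0.002] [0.9, -0.1, -134.2]
[0.001, 0.002, 0.487] [-55.9, -472.8, -134.3]
```

Request:
apply_moves(commands=[[0,0,0,1,0,-40,-1],[0,0,0,1,0,-90,-1],[0,0,0,1,0,-134,-1],[0,0,0.487,-56,-473,-134,-1],[0,0,0.487,-56,-473,-134,-1],[0,0,0.487,-56,-473,-134,-1],[0,0,0.487,-56,-473,-134,-1],[0,0,0.487,-56,-473,-134,-1],[0,0,0.487,-56,-473,-134,-1],[0,0,0.487,-56,-473,-134,-1]])

```text
t: 18.95
tool_pos: [0.5851, -0.1049, 0.1691]
tcp_rot: [0.148, 0.989, 0.001, 0.001]
wrist_force: [1.3, 0.2, -1.7]
width: 0.0496
```

```bash
python3 -c "
from h import *
plan((597,-140,120,163))"
```

```text
t 18.95 tcp [ 585.1 -104.9  169.1] psi 163.0 w 49.6 j [-0.18  0.46  0.16  1.27  0.    0.12] F [ 1.3  0.2 -1.7]
[0.002, 0.001, -0.0] [-21.6, -30.2, 49.1]
```

Request:
apply_moves(commands=[[0,0,0,-22,-30,0,-1],[0,0,0,-22,-30,30,-1],[0,0,0,-22,-30,50,-1],[0,0,0,-22,-30,50,-1],[0,0,0,-22,-30,50,-1]])

```text
t: 19.58
tool_pos: [0.5978, -0.1399, 0.1196]
tcp_rot: [0.148, 0.989, 0.001, 0.001]
wrist_force: [0.5, 0.2, -0.8]
width: 0.0496
```

```bash
python3 -c "
from h import *
p,X=wcloud();cv2.imwrite('pics/w6.png',p);p,X=cv2.imread('pics/w6.png'),X
plan((597,-140,60,163),(597,-140,40,163))"
```

```text
t 19.62 tcp [ 598.2 -139.9  120.2] psi 163.0 w 49.6 j [-0.23  0.53  0.14  1.18  0.    0.07] F [ 0.2 -0.4 -1.6]
[0.002, 0.003, -0.0] [1.2, -0.5, 60.2]
[0.002, 0.003, -0.0] [1.3, -0.6, 80.2]
```

View pics/w6.png

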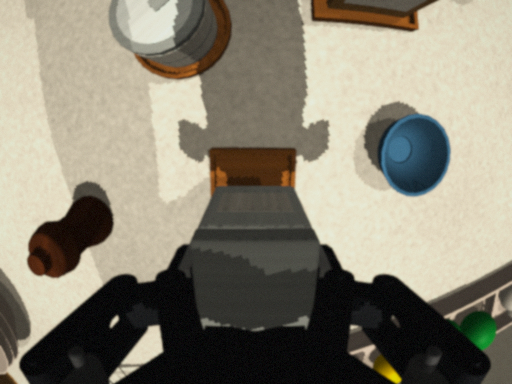

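The tin is held straight and centred over its holder, whose visible edge is at (253,165).

Request:
apply_moves(commands=[[0,0,0,1,-0.5,40,-1],[0,0,0,1,-0.5,60,-1],[0,0,0,1,-0.5,70,-1],[0,0,0,1,-0.5,76,-1],[0,0,0,1,-0.5,79,-1],[0,0,0,1,-0.5,80.5,-1],[0,0,0,1,-0.5,81.5,-1],[0,0,0,1,-0.5,81.5,-1]])

```text
t: 20.62
tool_pos: [0.5979, -0.1401, 0.0399]
tcp_rot: [0.148, 0.989, 0.001, 0.002]
wrist_force: [-1.2, 0.4, 5.1]
width: 0.0496
```

Request:
apply_moves(commands=[[0,0,0,0,0,0,-1],[0,0,0,0,0,0,0.25],[0,0,0,0,0,0,0.5],[0,0,0,0,0,0,1],[0,0,0,0,0,0,1],[0,0,0,0,0,0,1],[0,0,0,0,0,-20,1],[0,0,0,0,0,-70,1],[0,0,0,0,0,-120,1],[0,0,0,0,0,-120,1]])

```text
t: 21.88
tool_pos: [0.6007, -0.141, 0.1655]
tcp_rot: [0.148, 0.989, 0.0, 0.008]
wrist_force: [0.1, 0.2, 0.8]
width: 0.0854
```

```bash
python3 -c "
from h import *
p,X=wcloud();meas(X,(597,-140),70,100,.06)
p,d=optics.grab_frame('scene');S=cloud('scene',d);meas(S,(598,-140),74,100,.05)
plan((440.5,155,160,163))"
```

```text
n 3930 c [ 597.8 -139.2] size [50.3 50.4] ang 72.9 z [81.8 83.8 84.9]
n 342 c [ 599.3 -139.5] size [53.8 50.7] ang 74.0 z [76.2 82.2 85.6]
t 21.98 tcp [ 597.6 -140.3  160.4] psi 163.0 w 85.3 j [-0.23  0.5   0.2   1.26  0.    0.07] F [-1.1  0.2 -0.4]
[0.002, 0.006, -0.0] [236.6, 236.4, -0.4]
```

The tin top is at 83.8 mm, so it's on the holder floor and centred. Last is the jar.

Request:
apply_moves(commands=[[0.002,0.006,0,237,236,0,1],[0.002,0.006,0,237,236,0,1],[0.002,0.006,0,237,236,0,1],[0.002,0.006,0,237,236,0,1],[0.002,0.006,0,237,236,0,1],[0.002,0.006,0,237,236,0,1],[0.002,0.006,0,237,236,0,1],[0.002,0.006,0,237,236,0,1],[0.002,0.006,0,237,236,0,1]])

```text
t: 23.1
tool_pos: [0.4402, 0.1537, 0.159]
tcp_rot: [0.149, 0.989, -0.0, -0.001]
wrist_force: [-0.9, -1.0, 0.1]
width: 0.0855
```

```bash
python3 -c "
from h import *
p,X=wcloud();cv2.imwrite('pics/w7.png',p);meas(X,(440,155),85,110,.045)
plan((440.5,155,38,163))"
```

```text
n 2102 c [440.6 155.4] size [38.  38.3] ang 80.7 z [92.6 94.8 95.9]
t 23.15 tcp [440.3 153.7 159.2] psi 162.9 w 85.3 j [ 0.34  0.22 -0.21  1.14  0.    0.63] F [ 0.4 -0.7  0.3]
[-0.0, -0.001, -0.002] [0.1, 1.3, 121.2]
```

View pics/w7.png

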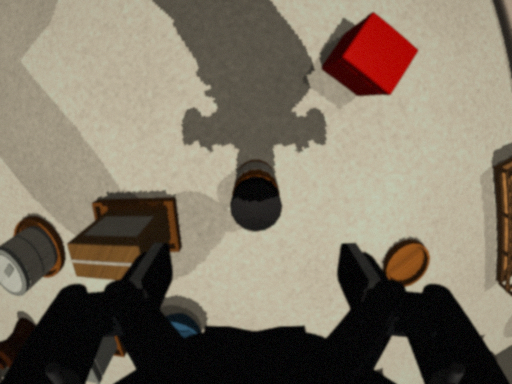

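The jar at (256,200) lies centred between the jaws, with open table around it.

Request:
apply_moves(commands=[[0,0,0,0,1.5,45,1],[0,0,0,0,1.5,95,1],[0,0,0,0,1.5,121,1],[0,0,0,0,1.5,121,1],[0,0,0,0,1.5,121,1],[0,0,0,0,1.5,121,0.1],[0,0,0,0,1.5,121,-1],[0,0,0,0,1.5,121,-1],[0,0,0,0,1.5,121,-1],[0,0,0,0,1.5,121,-1]], squeeze=40)

```text
t: 24.4
tool_pos: [0.4413, 0.1552, 0.0391]
tcp_rot: [0.149, 0.989, 0.0, 0.0]
wrist_force: [-0.6, 0.0, 5.6]
width: 0.0391
```

```bash
python3 -c "
from h import *
plan((440.5,155,165,163),(599,306,165,163))"
```

```text
t 24.4 tcp [441.3 155.2  39.1] psi 162.9 w 39.1 j [ 0.34  0.36 -0.38  0.83 -0.    0.64] F [-0.6  0.   5.6]
[0.0, 0.001, -0.002] [0.6, -0.4, -125.9]
[0.0, 0.001, -0.002] [-106.4, 190.6, -125.8]
```

Request:
apply_moves(commands=[[0,0,0,0,0,-40,-1],[0,0,0,0,0,-90,-1],[0,0,0,0,0,-126,-1],[0,0,0,-106,190,-126,-1],[0,0,0,-106,190,-126,-1],[0,0,0,-106,190,-126,-1],[0,0,0,-106,190,-126,-1],[0,0,0,-106,190,-126,-1],[0,0,0,-106,190,-126,-1],[0,0,0,-106,190,-126,-1]])

```text
t: 25.65
tool_pos: [0.5977, 0.3047, 0.1655]
tcp_rot: [0.149, 0.989, -0.0, 0.0]
wrist_force: [-0.5, -0.1, -1.5]
width: 0.0386
```

```bash
python3 -c "
from h import *
p,X=wcloud();cv2.imwrite('pics/w8.png',p);meas(X,(599,306),9,20,.05)
plan((599,306,60,163),(599,306,43,163))"
```

```text
n 574 c [594.5 307.2] size [63.7 53.1] ang 71.4 z [10.8 13.6 14.7]
t 25.7 tcp [597.9 304.8 165.8] psi 162.8 w 39.0 j [ 0.47  0.62  0.41  1.36 -0.    0.77] F [-0.5 -0.3 -1.7]
[0.0, 0.001, -0.003] [-0.7, 1.5, 105.8]
[0.0, 0.001, -0.003] [-0.6, 1.5, 122.8]
```

View pics/w8.png

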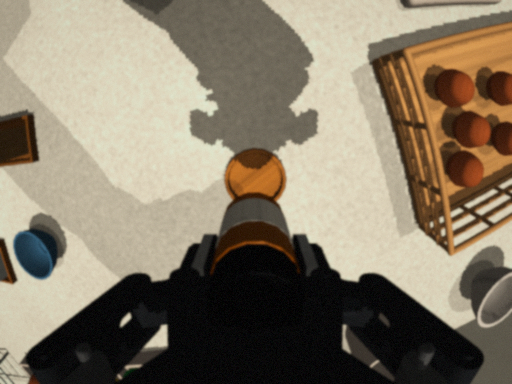

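The jar is upright over its holder at (254,178). Correcting for the hidden part of the rim puts the holder centre at about (599.7, 305.6), which matches the target.

Request:
apply_moves(commands=[[0,0,0,-1,1,50,-1],[0,0,0,-1,1,95,-1],[0,0,0,-1,1,110,-1],[0,0,0,-1,1,117,-1],[0,0,0,-1,1,120.5,-1],[0,0,0,-1,1,122,-1],[0,0,0,-1,1,123.5,-1],[0,0,0,-1,1,124,-1],[0,0,0,-1,1,124,-1]])

```text
t: 26.82
tool_pos: [0.6, 0.3058, 0.0432]
tcp_rot: [0.149, 0.989, 0.001, 0.001]
wrist_force: [-0.1, 0.3, 5.3]
width: 0.0392
```

Request:
apply_moves(commands=[[0,0,0,0,0,0,-1],[0,0,0,0,0,0,0.0],[0,0,0,0,0,0,0.3],[0,0,0,0,0,0,1],[0,0,0,0,0,0,1],[0,0,0,0,0,0,1],[0,0,0,0,0,-20,1],[0,0,0,0,0,-70,1],[0,0,0,0,0,-125,1],[0,0,0,0,0,-125,1]])

```text
t: 28.08
tool_pos: [0.6029, 0.3073, 0.1751]
tcp_rot: [0.149, 0.989, 0.004, 0.006]
wrist_force: [-0.0, 0.3, -0.3]
width: 0.0852
```

```bash
python3 -c "
from h import *
plan((400,100,250,163))"
```

```text
t 28.07 tcp [602.9 307.3 175.1] psi 162.8 w 85.2 j [ 0.47  0.61  0.43  1.37 -0.    0.77] F [-0.   0.3 -0.3]
[0.01, 0.011, -0.003] [131.8, -257.1, -79.1]
```

Request:
apply_moves(commands=[[0,0,0,0,0,-80,1],[0,0,0,250,-200,-80,1],[0,0,0,250,-200,-80,1],[0,0,0,250,-200,-80,1],[0,0,0,250,-200,-80,1],[0,0,0,250,-200,-80,1],[0,0,0,250,-200,-80,1],[0,0,0,250,-200,-80,1],[0,0,0,250,-200,-80,1]])

```text
t: 29.2
tool_pos: [0.3052, 0.1901, 0.2501]
tcp_rot: [0.149, 0.989, 0.004, 0.007]
wrist_force: [0.7, 0.0, 0.1]
width: 0.0855
```

```bash
python3 - <<'E'
from h import *
plan()
O=dict(can=(441,-157,.079),jar=(598.5,306,.099),carton=(450,10,.094),tin=(596.5,-140,.084),mill=(579,-311,.105),ram=(599,4,.042))
for n in("top","scene"):
    p,d=optics.grab_frame(n);cv2.imwrite(f"pics/{n}9.png",p);X=cloud(n,d)
    for k,(x,y,h) in O.items(): print(k,n,end=' ');meas(X,(x,y),h*1e3-12,h*1e3+15,.06)
E
```

```text
t 29.2 tcp [305.2 190.1 250.1] psi 162.8 w 85.5 j [ 0.56 -0.06 -0.28  1.33 -0.    0.86] F [0.7 0.  0.1]
can top n 560 c [ 439.4 -157.3] size [64.7 62.9] ang 89.9 z [75.5 79.7 82.4]
jar top n 210 c [595.9 307.5] size [37.5 38.5] ang 8.7 z [ 91.9  99.2 101.9]
carton top n 441 c [448.9  12.5] size [75.9 35.8] ang 74.3 z [91.5 94.3 97.2]
tin top n 408 c [ 594.5 -137.6] size [50.  50.3] ang 73.1 z [80.4 83.9 86.6]
mill top n 78 c [ 577.1 -308.6] size [23.  20.6] ang 21.2 z [ 93.3 102.6 106.3]
ram top n 208 c [597.3   4. ] size [69.1 69.1] ang 45.9 z [30.9 40.8 44.6]
can scene n 404 c [ 444.3 -158.4] size [66.9 64.3] ang 36.7 z [70.1 77.3 80.6]
jar scene n 273 c [601.2 304.9] size [37.6 36. ] ang 44.7 z [ 90.2  97.5 100.2]
carton scene n 397 c [454.   11.3] size [77.9 36.8] ang 74.4 z [86.4 92.2 95.5]
tin scene n 357 c [ 598.8 -139.6] size [55.7 50.9] ang 74.9 z [75.2 82.3 85.5]
mill scene n 50 c [ 582.5 -309.9] size [20.  18.5] ang 62.2 z [ 94.6 102.  105.3]
ram scene n 217 c [601.6   2.8] size [69.7 69.6] ang 86.8 z [31.  38.2 42.9]
```

View pics/top9.png

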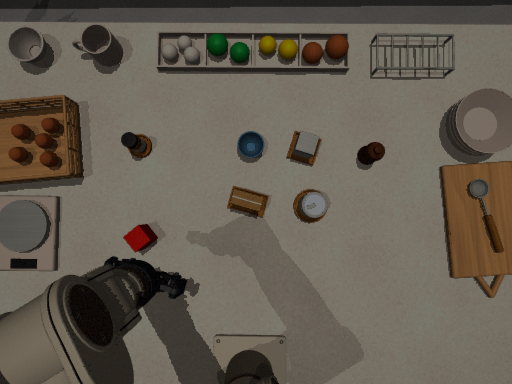

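View pics/scene9.png

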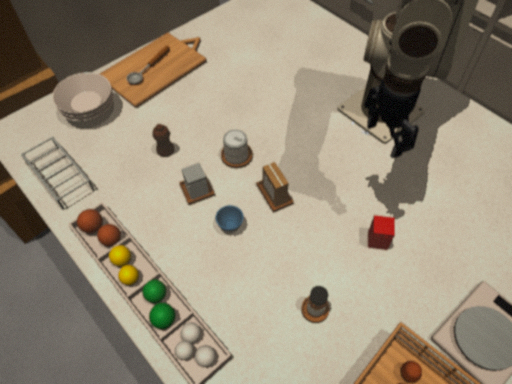

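In the final top and scene views, all four stand in their holders: can (312,205), carton (248,201), tin (306,147) and jar (135,144) in the top view. The bowl (250,145) and mill (371,153) haven't moved.

```bash
python3 -c "
from plant import manip
print(manip.close_job())"
```

```text
the job is handed in; nothing more can be done
None
```

The can, jar, tin and carton are each standing in their own holder, and I handed the job in at about 29 s of the 112 s allowed. No verdict is reported, so this rests on my own last checks.

- **Placement:** in both fixed cameras each thing's centre was within about 3 mm of its holder's centre (limit 13 mm). The top camera put their tops at 79.7, 99.2, 83.9 and 94.3 mm (can, jar, tin, carton). That is each height plus the 4 mm holder floor, so they are upright and flat. The gripper was open and well clear.
- **Mill and bowl:** the bowl's readings moved by less than 1.5 mm and the mill's by about 2 mm. Both are within measurement noise.
- **Disagreements:** the two fixed cameras differ by about 5 mm along x. The wrist camera agreed with their average, so I used that.
- **What went wrong:** my first approach ran the last joint into its range limit at 3.14 rad, before anything was touched. I regripped half a turn round. The clamped reading looked right at the limit rather than past it, but I could not confirm how the judge counts it.

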